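Unhasp and open the blue findings chest on the goldsmith's bench

TASK

Open the blue chest: flip its brass hasp up off the staple and swing it well clear, past level so that it points upward, before raising the lid. Then raise the lid by its black pull until it stands nearly upright, and let go. Leave the red chest alone, untouched and shut.

Things in the scene. Friction and masses are not known exactly. Their poses are not given: they have to be found in the camera images.
- blue_chest: The chest to open: blue-painted steel, fixed to the bench. 130 mm deep (x) x 270 wide (y) x 102.5 high with its 12 mm thick lid. Origin: centre of the underside; x to the back (the front face, x = -65 mm, looks roughly at the robot), y left, z up. Pull and hasp roll (below) can be pinched from above by their end faces and turn between the fingers, so the hand may stay pointing down as they swing.
- blue_chest_hasp (a joint): Hasp angle from the lid, rad: 0 hanging over the staple, blocking the lid (start); 1.57 level; 2.4 stop, pointing up. Brass strap 28 mm wide at the chest's front. Hinge axis along chest y at (-69, 65, 96.5) mm, lid shut. Orange roll on its tab, along y, 28 long, 12 thick, centre at (-103, 65, 80.5) mm when hanging, swings out and up. Stays where left (1 N friction at the roll).
- blue_chest_lid (a joint): Lid angle, rad: 0 shut (start), 1.4 stop, almost upright. Hinge axis along chest y at x = 65, z = 90.5 mm (back edge); the front goes up and back. Black pull: bar along y, 30 mm long, 14 thick, on a 16 mm wide stem, its centre at (-40, -65, 128.5) mm in the chest's frame, lid shut, 26 mm above the lid's top. A stiff hinge holds the lid where it is left; about 5 N at the pull raises it.
- red_chest: The look-alike to leave alone: a red-painted chest of exactly the same shape and sizes, hasped shut, fixed beside the blue one; the two may be either way round. Origin and axes as for the blue chest.

How it is judged:
By the outcome, as a careful person would: the job done as asked, in the order asked, and still so for the second after the job is handed in, with the robot touching nothing.
It also fails if it takes over 43 s, if anything falls off the work surface, if the arm or the gripper's body presses on something with over 40 N, if the wrist force passes 120 N, or if a joint passes its speed limit or range.

ROBOT

A 6-joint arm with a two-finger parallel gripper is mounted at the origin on the work surface. World frame = base frame: x ahead of the robot, y to its left, z up, the work surface at z = 0. Lengths are in m, angles in rad, forces in N, time in s.
With the tool pointing down it reaches from about 0.375 to 0.925 m from the base axis. Payload 5.7 kg.
Tool frame: the origin (TCP) lies between the finger pads; the fingertips stand arm.nose_length ahead of it and the grasp point (between the pads) is the TCP (arm.nose_length is the distance from the TCP to the fingertips, in m); z points along the fingers, x is the direction in which the jaws open and shut, and the axes are right-handed (so a half turn about z gives the same grasp; the last joint's range is limited). The gripper opens to 88 mm and grips with 3 to 60 N. Pads are 20 mm wide; open, the fingers measure 115 mm over their backs; the gripper's body (75 mm by 178 mm) begins 61 mm behind the grasp point.
Start: joints at [-1.265, 0.359, 1.51, -0, 1.272, -0.115], TCP at [0.245, -0.548, 0.242] pointing down, gripper open.
Joint ranges: [-2.97, 2.97], [-1.01, 2.36], [0.21, 2.38], [-0.96, 4.11], [0.2, 2.71], [-2.98, 2.98]. Speed limits (rad/s): [2.39, 2.39, 3.14, 3.14, 3.14, 3.14].

INTERFACE

Orientations are given as a unit quaternion [w, x, y, z].
In Python, from cell import telemetry, vision, ticket, arm gives the robot as it stands.
- The arm moves only by the tool play_rows, never from a script. Its arguments are lists of equal length, an entry for each row: "delta_pos": the shift along the tool's x, y, z normalised to -1 to 1, where 1 is 0.03 m, a list of three; "dr": the turn, a rotation vector about the tool's x, y, z normalised to -1 to 1, where 1 is 0.15 rad, a list of three. A call has 1 to 5 rows; each row shifts and turns the commanded pose from where the row before left it, along the tool's axes as they then stand; what a row does not reach is not made up. A row lasts 1/10 s, in which the tool goes at most 50 mm and 8.59 degrees, less where a joint would pass 70% of its speed; a pose out of reach is approached as far as the arm can. A call with a number of a shift or a turn outside -1 to 1 is refused whole. A call with a gripper value outside its range is refused whole. "grip" is the closure in counts, from 0 (fully open) to 255 (shut), set as the call begins (left out, the last holds). The fingers move at their own pace and stop on an object; the grip force is fixed at half the most. Time passes only in rows, so rows that do not move let the fingers close. It gives the time, the measured TCP pose, the force and the opening at its end, in the units of the state.
- telemetry.state(): the state, without advancing time (a new reading comes with each control period).
- vision.get_image(name): name is "side" or "top" or "wrist"; returns a dict with "img" (480x640x3 uint8, red, green, blue), "z_map" (480x640 float32, m along the optical axis (not along the pixel's ray), 0 where there is no reading), "K" (3x3 intrinsics, pixels), "view" (4x4, takes a point from world to camera coordinates); the wrist camera has in their place "mount" (4x4, takes a point from camera to tool coordinates, whose origin is the TCP and whose axes are the tool frame's). Camera axes: x right, y up, looking along -z (the intrinsics and any distortion apply to the point x, -y, -z); pixel columns grow to the right and rows downward; lengths in m; the calibration is good to about 2 mm. The wrist camera is an equidistant fisheye: a pixel r from the principal point sees the ray r / f radians off the axis. A picture is of the moment at which its call begins: read the wrist's pose just before it.
- ticket.hand_in(): hands the job in, once; it reports no verdict.
Trained networks look in a picture, given as the dict that the camera call returned (one of the last four; its "shot" number tells which), for a name from the list of things; names that differ only in an ending like _2 or _b are one class to them, and where a whole thing is asked for, a point or a joint stands for the part that bears it (a point fixed in the world has none). Each returns a list of dicts, best first, with "conf" (0 to 1); they miss things now and then, are a little off and sometimes report something else, mostly with a low value. They report only what shows in the picture. A call takes as long as a camera call.
- vision.regions_of(picture, label): "mask" (480x640 bool, what is visible of it).
- vision.mark_of(picture, label): "centre" ([x, y, z] in m, in the coordinates of the camera as it stood for that picture, good to about 4 mm: a listed point, or the origin of a listed thing).
The state is a dict: "clock": time; "q": joint angles; "joint_velocities": joint speeds; "joint_efforts": joint torques, N m; "eef_pos": TCP position; "orientation": TCP orientation; "ft_force": force on the tool from outside, world axes, zero at the start; "wrist_torque": the same for the moment, N m; "gripper_width": finger opening in m.
Only numpy, scipy, OpenCV 4.12 (cv2) and the standard library are available. Lean on these libraries where they do the work, as an engineer would, in place of code of your own. Each camera call takes 0.05 s, during which the arm holds its last target.

## Working session

There is one attempt and no reset: what is moved stays moved. The work goes in short steps, Python scripts to look and compute and a tool call to move; the robot and the scene stay as the last step left them, time stands still between calls to the robot, and variables do not carry over. Pictures are saved under pics/ and viewed, and the job is handed in when it is done.

Besides the shell and the picture viewer there is one more tool, called in YAML: its name, and indented under it one key for each argument. play_rows: Moves the arm, as the interface text tells. Its arguments: {"type":"object","properties":{"delta_pos":{"type":"array"},"dr":{"type":"array"},"grip":{"type":"number"}},"required":["delta_pos","dr"]}

```bash
ls; mkdir -p pics; cat > h.py <<'E'
import numpy as np, cv2
from cell import telemetry, vision, ticket, arm
def save(p,n): cv2.imwrite('pics/'+n, cv2.cvtColor(p['img'],cv2.COLOR_RGB2BGR))
def pts(p):
    z=p['z_map'];K=p['K'];v,u=np.mgrid[:480,:640]
    X=np.stack([(u-K[0,2])/K[0,0]*z,-(v-K[1,2])/K[1,1]*z,-z,np.ones_like(z)],-1)
    return (X@np.linalg.inv(p['view']).T)[...,:3]
def w(p,c): return (np.linalg.inv(p['view'])@np.r_[c,1])[:3]
E
python3 - <<'E'
from h import *
s=telemetry.state();print(s, arm.nose_length)
for n in ['side','top']:
    p=vision.get_image(n);save(p,n+'0.png')
    P=pts(p); np.savez('pics/'+n+'0.npz',P=P,img=p['img'],z=p['z_map'],K=p['K'],view=p['view'])
    for l in ['blue_chest','red_chest','blue_chest_hasp','blue_chest_lid']:
        for r in vision.mark_of(p,l)[:2]: print(n,l,w(p,r['centre']).round(4),r['conf'])
E
```

```text
pics
{'clock': 0.0, 'q': array([-1.26509431e+00,  3.59487641e-01,  1.51140799e+00, -2.39867364e-05,
        1.27248912e+00, -1.15097109e-01]), 'joint_velocities': array([-1.60553732e-03,  5.33933943e-05,  4.75952122e-04, -8.15477464e-04,
        6.46374388e-05, -1.77167173e-03]), 'joint_efforts': array([-5.33401835e-04, -5.15385604e+01, -2.70731521e+01,  6.74539176e-02,
        3.49630381e-02, -1.10620092e-04]), 'eef_pos': array([ 0.24488644, -0.54704719,  0.2408292 ]), 'orientation': array([-5.61595259e-04,  8.39194648e-01, -5.43830433e-01, -6.98314063e-04]), 'ft_force': array([ 0.26709179, -0.11376481, -0.04892791]), 'wrist_torque': array([-0.03072626,  0.01919524, -0.01222617]), 'gripper_width': 0.08784498856461455} 0.019
side blue_chest [5.217e-01 1.893e-01 4.000e-04] 0.83
side red_chest [ 5.504e-01 -2.121e-01  4.000e-04] 0.77Traceback (most recent call last):
  File "<stdin>", line 7, in <module>
ValueError: it knows: blue_chest, red_chest
```

```bash
python3 - <<'E'
from h import *
p=vision.get_image('top');save(p,'top0.png')
P=pts(p); np.savez('pics/top0.npz',P=P,img=p['img'],z=p['z_map'],K=p['K'],view=p['view'])
for l in ['blue_chest','red_chest']:
    for r in vision.mark_of(p,l)[:2]: print(l,w(p,r['centre']).round(4),r['conf'])
    for r in vision.regions_of(p,l)[:1]: np.save('pics/'+l+'_top.npy',r['mask']); print(r['mask'].sum(),r['conf'])
E
```

```text
blue_chest [0.5264 0.1929 0.0016] 0.6
18344 0.84
red_chest [ 0.5417 -0.2167 -0.0006] 0.89
18591 0.7
```

View pics/side0.png

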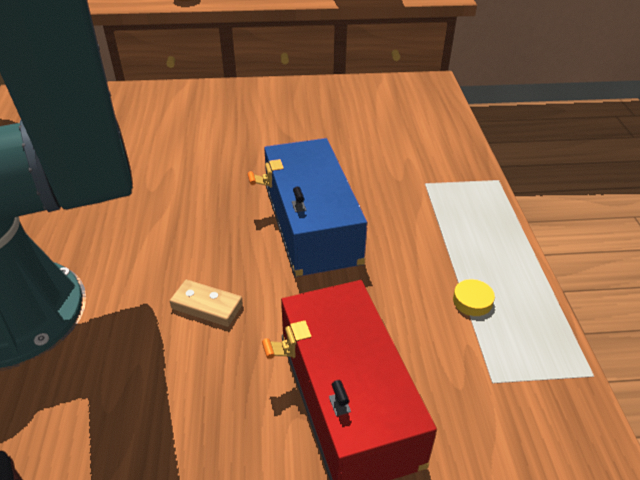

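View pics/top0.png

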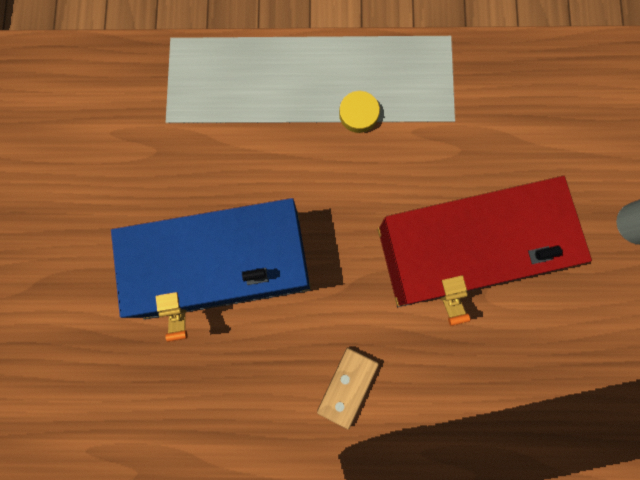

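Side view: blue chest at about (315,205), its roll at (254,178) and pull at (299,197). Top view: blue lid spans (112,200)-(307,315), roll at (175,336), pull at (255,276). The red chest is on the right. Next I'll fit the geometry.

```bash
python3 - <<'E'
import numpy as np, cv2
for n in ['top','side']:
    d=np.load(f'pics/{n}0.npz');P=d['P'];I=d['img'].astype(int)
    r,g,b=I[...,0],I[...,1],I[...,2]
    blue=(b>70)&(b>1.6*r)&(b>1.3*g)
    lid=blue&(abs(P[...,2]-.1025)<.006)
    lid=cv2.morphologyEx(lid.astype(np.uint8),cv2.MORPH_OPEN,np.ones((3,3)))>0
    q=P[lid]; c,(a,bb),t=cv2.minAreaRect(q[:,:2].astype(np.float32)*1000); print(n,'lid',c,a,bb,t,q[:,2].mean(), cv2.boxPoints((c,(a,bb),t)).round(1).tolist())
    orange=(r>180)&(g<150)&(g>60)&(b<70)&(r>1.6*g)&(P[...,2]>.05)&(P[...,1]>0)
    q=P[orange];print('orange',orange.sum(),q.mean(0).round(4),q.min(0).round(4),q.max(0).round(4),np.argwhere(orange).mean(0))
    # black pull
    dark=(I.sum(-1)<110)&(P[...,2]>.115)&(P[...,2]<.15)&(P[...,1]>0)&(P[...,0]>.4)
    q=P[dark];print('pull',dark.sum(),q.mean(0).round(4),q.min(0).round(4),q.max(0).round(4),np.argwhere(dark).mean(0))
E
```

```text
top lid (521.349853515625, 188.8929901123047) 128.79904174804688 268.7607727050781 9.930915832519531 0.10334528908143255 [[434.70001220703125, 310.20001220703125], [481.1000061035156, 45.400001525878906], [608.0, 67.5999984741211], [561.5999755859375, 332.3999938964844]]
orange 123 [0.4093 0.2318 0.0978] [0.4028 0.0164 0.0836] [0.4356 0.2498 0.7675] [335.4796748  179.54471545]
pull 210 [0.4929 0.117  0.1351] [0.4855 0.1025 0.1247] [0.5005 0.1326 0.1385] [274.38571429 253.3952381 ]
side lid (521.6151123046875, 190.0286102294922) 128.3992156982422 271.769287109375 9.880999565124512 0.1033101598312174 [[435.0, 312.8999938964844], [481.70001220703125, 45.099998474121094], [608.2000122070312, 67.19999694824219], [561.5, 334.8999938964844]]
orange 45 [0.4223 0.2963 0.0836] [-0.0637  0.2238  0.0513] [0.942  1.1235 0.0895] [164.75555556 255.15555556]
pull 70 [0.4936 0.1123 0.1309] [0.487  0.1007 0.1156] [0.5017 0.1308 0.1379] [196.27142857 298.15714286]
```

play_rows:
  delta_pos:
    - [0, 0, 0]
    - [0, -0.5, 0]
    - [-0.5, -1, 0]
    - [-1, -1, 0]
    - [-1, -1, 0]
  dr:
    - [0, 0, 0.83]
    - [0, 0, 0.82]
    - [0, 0, 0]
    - [0, 0, 0]
    - [0, 0, 0]
  grip: 0

```text
clock: 0.9
eef_pos: [0.3358, -0.4532, 0.2415]
orientation: [-0.0, 0.765, -0.644, 0.0]
ft_force: [0.2, 0.3, -1.0]
gripper_width: 0.0877
```

play_rows:
  delta_pos:
    - [-1, -1, 0]
    - [-1, -1, 0]
    - [-1, -1, 0]
    - [-1, -1, 0]
    - [-1, -1, 0]
  dr:
    - [0, 0, 0]
    - [0, 0, 0]
    - [0, 0, 0]
    - [0, 0, 0]
    - [0, 0, 0]

```text
clock: 1.4
eef_pos: [0.4579, -0.2788, 0.2419]
orientation: [-0.0, 0.766, -0.643, 0.0]
ft_force: [0.4, -0.7, -0.0]
gripper_width: 0.088
```

play_rows:
  delta_pos:
    - [-1, -1, 0]
    - [-1, 0, 0]
    - [-1, 0, 0]
    - [-1, 0, 0]
    - [-1, 0, 0]
  dr:
    - [0, 0, 0]
    - [0, 0, 0]
    - [0, 0, 0]
    - [0, 0, 0]
    - [0, 0, 0]

```text
clock: 1.9
eef_pos: [0.4605, -0.1261, 0.2417]
orientation: [-0.0, 0.766, -0.643, 0.0]
ft_force: [0.6, 0.2, -0.3]
gripper_width: 0.0878
```

play_rows:
  delta_pos:
    - [-1, 0, 0]
    - [-1, 0, 0]
    - [-1, 0, 0]
    - [-1, 0, 0]
    - [-1, 0, 0]
  dr:
    - [0, 0, 0]
    - [0, 0, 0]
    - [0, 0, 0]
    - [0, 0, 0]
    - [0, 0, 0]

```text
clock: 2.4
eef_pos: [0.4346, 0.0216, 0.2419]
orientation: [-0.0, 0.766, -0.643, 0.0]
ft_force: [0.4, -0.4, 1.1]
gripper_width: 0.0877
```

play_rows:
  delta_pos:
    - [-1, 0, 0]
    - [-1, 0, 0]
    - [-1, 0, 0]
    - [-1, 0, 0]
    - [-1, 0, 0]
  dr:
    - [0, 0, 0]
    - [0, 0, 0]
    - [0, 0, 0]
    - [0, 0, 0]
    - [0, 0, 0]

```text
clock: 2.9
eef_pos: [0.4087, 0.1694, 0.2419]
orientation: [-0.0, 0.766, -0.643, 0.0]
ft_force: [-0.6, -0.2, -0.4]
gripper_width: 0.0878
```

play_rows:
  delta_pos:
    - [-0.9, -0.2, 0]
    - [-0.5, 0, 0]
    - [0, 0, 0]
    - [0, 0, 0]
  dr:
    - [0, 0, 0]
    - [0, 0, 0]
    - [0, 0, 0]
    - [0, 0, 0]

```text
clock: 3.3
eef_pos: [0.4075, 0.2104, 0.2417]
orientation: [0.0, 0.766, -0.643, 0.0]
ft_force: [0.6, 0.2, 0.2]
gripper_width: 0.0878
```

```bash
cat >> h.py <<'E'
from scipy.spatial.transform import Rotation as R
def pose():
    s=telemetry.state();q=s['orientation'];return s['eef_pos'],R.from_quat(np.r_[q[1:],q[0]]).as_matrix(),s
C=np.array([.5215,.1893,0]);YAW=np.radians(9.9)
RC=R.from_euler('z',YAW).as_matrix()
def chest(p): return C+RC@np.array(p)
def goal(p,up=None):
    e,M,s=pose(); d=M.T@(p-e)/.03
    print('tcp',e.round(4),'chestframe',(RC.T@(e-C)).round(4),'rows-units',d.round(2),'tiltz',M[:,2].round(3),'yawerr(rad)', np.arctan2(*(M.T@RC[:,1])[[1,0]]).round(4),'F',s['ft_force'].round(1),'w',round(s['gripper_width'],4))
def wray(p,u,v,e,M):
    K=p['K'];x=np.array([(u-K[0,2]),-(v-K[1,2])]);f=K[0,0]
    r=np.hypot(*x);a=r/f
    d=np.r_[np.sin(a)*x/r,-np.cos(a)] if r>0 else np.array([0,0,-1.])
    m=p['mount'];o=e+M@m[:3,3];return o,M@m[:3,:3]@d
def wproj(p,X,e,M):
    m=p['mount'];c=m[:3,:3].T@(M.T@(X-e)-m[:3,3]);K=p['K']
    a=np.arctan2(np.hypot(c[0],c[1]),-c[2]);n=c[:2]/np.hypot(c[0],c[1])
    return K[0,2]+K[0,0]*a*n[0],K[1,2]-K[0,0]*a*n[1]
E
python3 - <<'E'
from h import *
e,M,s=pose();goal(chest([-.103,.065,.0805]))
p=vision.get_image('wrist');save(p,'w1.png')
print(p['K'],p['mount'].round(3))
im=cv2.imread('pics/w1.png')
for X in [[-.103,.051,.0805],[-.103,.079,.0805],[-.103,.065,.0865],[-.04,-.065,.1355]]:
    uv=wproj(p,chest(X),e,M);print(X,uv)
    cv2.circle(im,tuple(int(round(i)) for i in uv),3,(0,255,0),1)
cv2.imwrite('pics/w1b.png',im)
E
```

```text
tcp [0.4075 0.2104 0.2417] chestframe [-0.1087  0.0404  0.2417] rows-units [-0.82 -0.19  5.37] tiltz [-0. -0. -1.] yawerr(rad) -3.1399 F [0.6 0.2 0.2] w 0.0878
[[371.64829954   0.         318.47575367]
 [  0.         371.64829954 237.3235144 ]
 [  0.           0.           1.        ]] [[ 1.     0.001  0.    -0.001]
 [ 0.001 -0.961 -0.277 -0.076]
 [ 0.     0.277 -0.961 -0.144]
 [ 0.     0.     0.     1.   ]]
[-0.103, 0.051, 0.0805] (np.float64(306.8638500029041), np.float64(217.05579887211746))
[-0.103, 0.079, 0.0805] (np.float64(273.79935241159075), np.float64(217.12057391232986))
[-0.103, 0.065, 0.0865] (np.float64(289.7446083366454), np.float64(218.70378468467635))
[-0.04, -0.065, 0.1355] (np.float64(469.3862741390909), np.float64(148.94752320779378))
```

View pics/w1b.png

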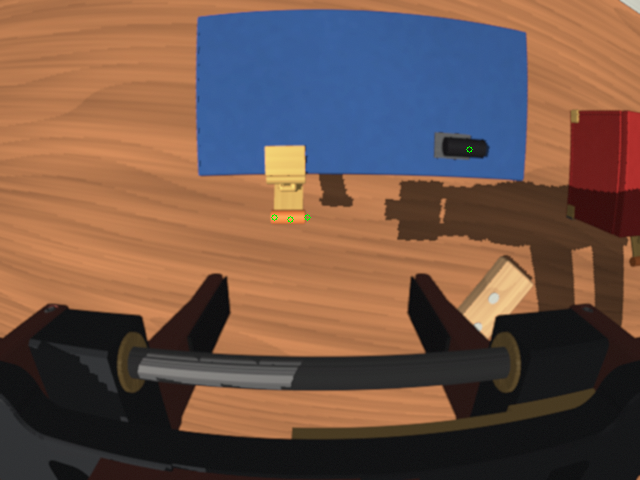

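The projected roll ends land on the orange roll (272–308, 217), and the pull is at (466,148). The pose agrees across the views, so I'm descending.

play_rows:
  delta_pos:
    - [-0.82, -0.19, 0.5]
    - [0, 0, 1]
    - [0, 0, 1]
    - [0, 0, 1]
    - [0, 0, 1]
  dr:
    - [0, 0, 0]
    - [0, 0, 0]
    - [0, 0, 0]
    - [0, 0, 0]
    - [0, 0, 0]

```text
clock: 3.85
eef_pos: [0.4094, 0.2348, 0.1059]
orientation: [-0.0, 0.765, -0.644, 0.0]
ft_force: [0.0, -0.3, 0.0]
gripper_width: 0.0879
```

play_rows:
  delta_pos:
    - [0, 0, 0.6]
    - [0, 0, 0.2]
    - [0, 0, 0]
    - [0, 0, 0]
  dr:
    - [0, 0, 0]
    - [0, 0, 0]
    - [0, 0, 0]
    - [0, 0, 0]

```text
clock: 4.25
eef_pos: [0.4098, 0.2357, 0.0835]
orientation: [-0.001, 0.765, -0.643, 0.0]
ft_force: [0.2, 0.5, 0.3]
gripper_width: 0.0886
```

```bash
python3 - <<'E'
from h import *
goal(chest([-.103,.065,.0815]))
p=vision.get_image('wrist');save(p,'w2.png')
E
```

```text
tcp [0.4098 0.2357 0.0835] chestframe [-0.102   0.0649  0.0835] rows-units [-0.    0.03  0.07] tiltz [ 0.001  0.    -1.   ] yawerr(rad) 3.1415 F [0.2 0.5 0.3] w 0.0886
```

View pics/w2.png

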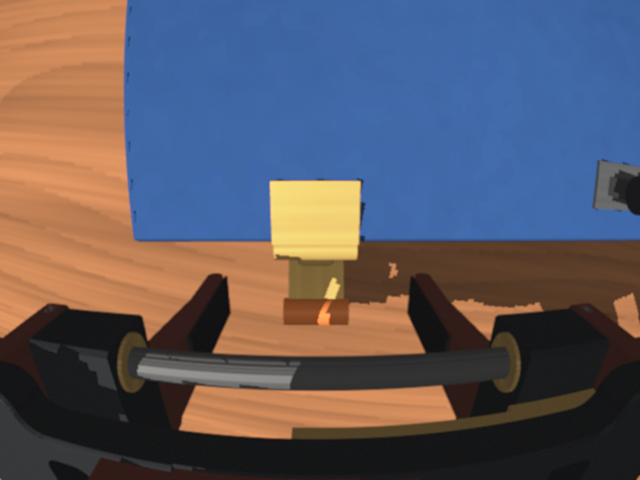

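The roll at (316,312) is centred between the fingertips (225 and 412). Closing.

play_rows:
  delta_pos:
    - [0, 0.03, 0.03]
    - [0, 0, 0]
    - [0, 0, 0]
    - [0, 0, 0]
    - [0, 0, 0]
  dr:
    - [0, 0, 0]
    - [0, 0, 0]
    - [0, 0, 0]
    - [0, 0, 0]
    - [0, 0, 0]
  grip: 255

```text
clock: 4.8
eef_pos: [0.4081, 0.2357, 0.0819]
orientation: [-0.0, 0.766, -0.643, 0.0]
ft_force: [-0.1, 0.6, -0.3]
gripper_width: 0.0509
```

```bash
python3 - <<'E'
from h import *
goal(chest([-.103,.065,.0815]))
# arc rows: roll path relative to TCP, angle steps
a0=np.arctan2(-16,34);r=np.hypot(34,16)
prev=np.array([34,-16.])
for k in range(1,13):
    t=a0+2.4*k/12;c=r*np.array([np.cos(t),np.sin(t)]);d=c-prev;prev=c
    # toward robot (-x chest)= +y tool ; up = -z tool
    print(k,'y',round(d[0]/30,2),'z',round(-d[1]/30,2))
E
```

```text
tcp [0.4081 0.2357 0.0819] chestframe [-0.1037  0.0652  0.0819] rows-units [ 0.01 -0.02  0.01] tiltz [ 0.  0. -1.] yawerr(rad) -3.141 F [-0.1  0.6 -0.3] w 0.0509
1 y 0.08 z -0.24
2 y 0.03 z -0.25
3 y -0.02 z -0.25
4 y -0.06 z -0.24
5 y -0.11 z -0.22
6 y -0.15 z -0.2
7 y -0.19 z -0.16
8 y -0.22 z -0.12
9 y -0.24 z -0.08
10 y -0.25 z -0.03
11 y -0.25 z 0.02
12 y -0.24 z 0.07
```

play_rows:
  delta_pos:
    - [0, 0, 0]
    - [0, 0, 0]
    - [0, 0, 0]
    - [0, 0, 0]
  dr:
    - [0, 0, 0]
    - [0, 0, 0]
    - [0, 0, 0]
    - [0, 0, 0]

```text
clock: 5.2
eef_pos: [0.4079, 0.2363, 0.0817]
orientation: [-0.0, 0.765, -0.644, -0.001]
ft_force: [-1.9, 5.5, -0.9]
gripper_width: 0.0278
```

play_rows:
  delta_pos:
    - [0.08, 0, -0.24]
    - [0.03, 0, -0.25]
    - [-0.02, 0, -0.25]
  dr:
    - [0, 0, 0]
    - [0, 0, 0]
    - [0, 0, 0]

```text
clock: 5.5
eef_pos: [0.4066, 0.2356, 0.1029]
orientation: [-0.001, 0.765, -0.644, -0.003]
ft_force: [-1.7, 16.7, -26.1]
gripper_width: 0.0274
```

I put the y part in the x slot, which left a 2.7 mm sideways offset. I'm correcting it before going on.

play_rows:
  delta_pos:
    - [-0.09, 0.09, 0]
    - [0, 0, 0]
  dr:
    - [0, 0, 0]
    - [0, 0, 0]

```text
clock: 5.7
eef_pos: [0.406, 0.2361, 0.1037]
orientation: [-0.001, 0.766, -0.643, 0.0]
ft_force: [1.9, 6.0, -9.1]
gripper_width: 0.0278
```

```bash
python3 - <<'E'
from h import *
goal(chest([-.105,.065,.1035]))
p=vision.get_image('wrist');save(p,'w3.png')
p=vision.get_image('side');cv2.imwrite('pics/s3.png',cv2.resize(cv2.cvtColor(p['img'][100:300,180:420],cv2.COLOR_RGB2BGR),None,fx=3,fy=3))
E
```

```text
tcp [0.406  0.2361 0.1037] chestframe [-0.1058  0.0659  0.1037] rows-units [ 0.03 -0.03  0.01] tiltz [ 0.001  0.001 -1.   ] yawerr(rad) -3.1408 F [ 1.9  6.  -9.1] w 0.0278
```

View pics/w3.png

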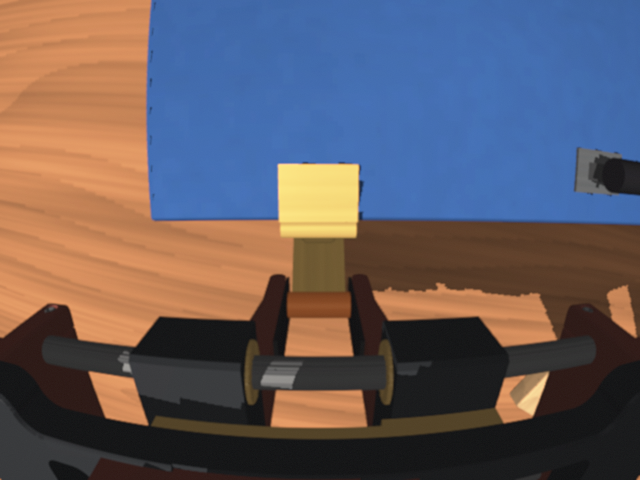

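View pics/s3.png

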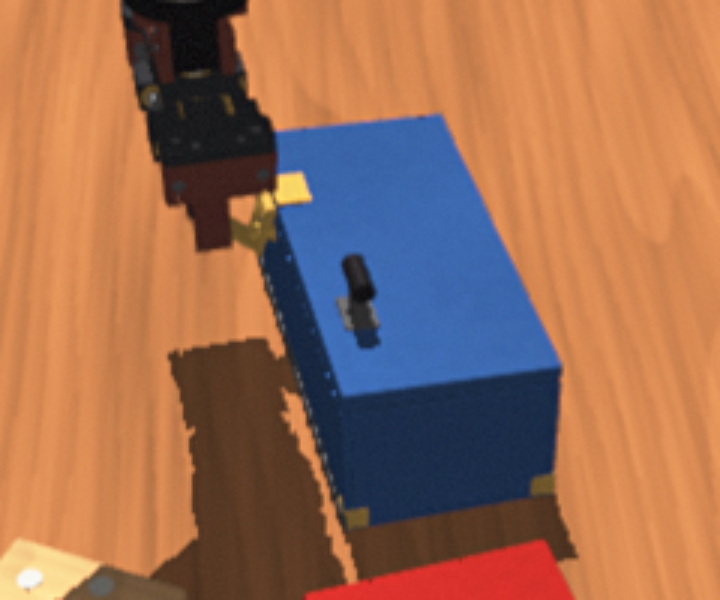

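The roll is held in the fingers at (319,304) and is following the arc. Continuing.

play_rows:
  delta_pos:
    - [0.02, -0.08, -0.24]
    - [0, -0.11, -0.22]
    - [0, -0.15, -0.2]
    - [0, -0.19, -0.16]
  dr:
    - [0, 0, 0]
    - [0, 0, 0]
    - [0, 0, 0]
    - [0, 0, 0]

```text
clock: 6.2
eef_pos: [0.4108, 0.2365, 0.1261]
orientation: [0.007, 0.765, -0.644, -0.007]
ft_force: [-22.1, 8.6, -3.3]
gripper_width: 0.0272
```

play_rows:
  delta_pos:
    - [0, -0.22, -0.12]
    - [0, -0.24, -0.08]
    - [0, -0.25, -0.03]
    - [0, -0.2, 0.01]
    - [0, 0, 0]
  dr:
    - [0, 0, 0]
    - [0, 0, 0]
    - [0, 0, 0]
    - [0, 0, 0]
    - [0, 0, 0]

```text
clock: 6.7
eef_pos: [0.449, 0.2421, 0.1353]
orientation: [-0.0, 0.766, -0.643, 0.0]
ft_force: [0.3, -0.2, -0.1]
gripper_width: 0.0028
```

```bash
python3 - <<'E'
from h import *
goal(chest([-.0575,.065,.1325]))
p=vision.get_image('wrist');save(p,'w4.png')
p=vision.get_image('side');cv2.imwrite('pics/s4.png',cv2.resize(cv2.cvtColor(p['img'][100:300,180:420],cv2.COLOR_RGB2BGR),None,fx=3,fy=3))
E
```

```text
tcp [0.449  0.2421 0.1353] chestframe [-0.0623  0.0645  0.1353] rows-units [-0.02 -0.16  0.09] tiltz [ 0.001 -0.    -1.   ] yawerr(rad) -3.1407 F [ 0.3 -0.2 -0.1] w 0.0028
```

View pics/w4.png

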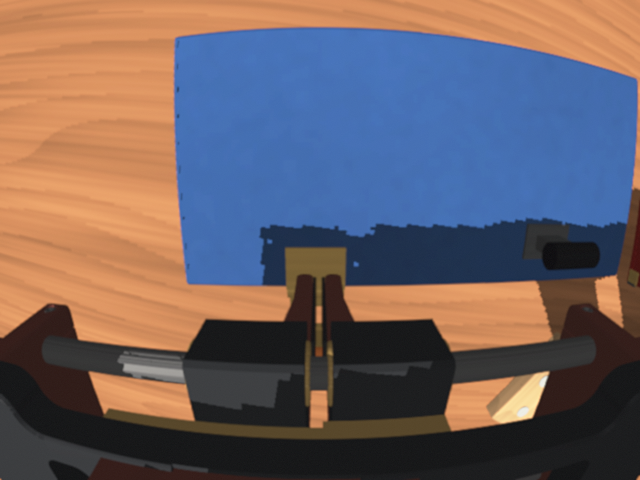

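View pics/s4.png

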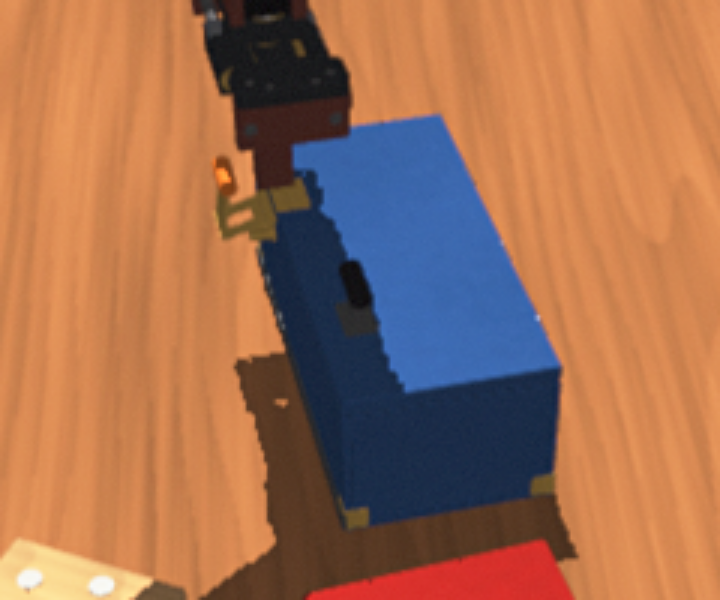

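The roll slipped out of the pads partway: it's now at about (222,175) in the side crop, with the strap roughly level. I'll measure it before regrasping.

```bash
python3 - <<'E'
from h import *
for n in ['side','top']:
    p=vision.get_image(n);P=pts(p);I=p['img'].astype(int);r,g,b=I[...,0],I[...,1],I[...,2]
    L=(P-C)@RC
    reg=(L[...,0]>-.13)&(L[...,0]<-.04)&(L[...,1]>.03)&(L[...,1]<.1)&(L[...,2]>.06)&(L[...,2]<.16)
    o=reg&(r>90)&(r>1.7*g)&(g>1.3*b)
    q=L[o];print(n,o.sum(),np.median(q,0).round(4),q.min(0).round(4),q.max(0).round(4),np.argwhere(o).mean(0))
    yl=reg&(r>60)&(g>.7*r)&(b<.6*g)
    q=L[yl];print(' brass',yl.sum(),q.min(0).round(4),q.max(0).round(4))
    ys,xs=np.where(reg);y0,x0=ys.mean().astype(int),xs.mean().astype(int)
    cv2.imwrite(f'pics/{n}5.png',cv2.resize(cv2.cvtColor(p['img'][y0-40:y0+40,x0-50:x0+50],cv2.COLOR_RGB2BGR),None,fx=7,fy=7,interpolation=cv2.INTER_CUBIC));print(x0-50,y0-40)
E
```

```text
side 68 [-0.0931  0.0619  0.1293] [-0.0985  0.0498  0.12  ] [-0.0735  0.08    0.1356] [158.05882353 254.70588235]
 brass 285 [-0.0993  0.0481  0.076 ] [-0.0424  0.0805  0.1135]
218 125
top 97 [-0.097   0.061   0.1293] [-0.0996  0.0504  0.0938] [-0.0905  0.079   0.1333] [331.70103093 166.36082474]
 brass 189 [-0.1007  0.0498  0.0879] [-0.0438  0.0744  0.1335]
122 272
```

View pics/side5.png

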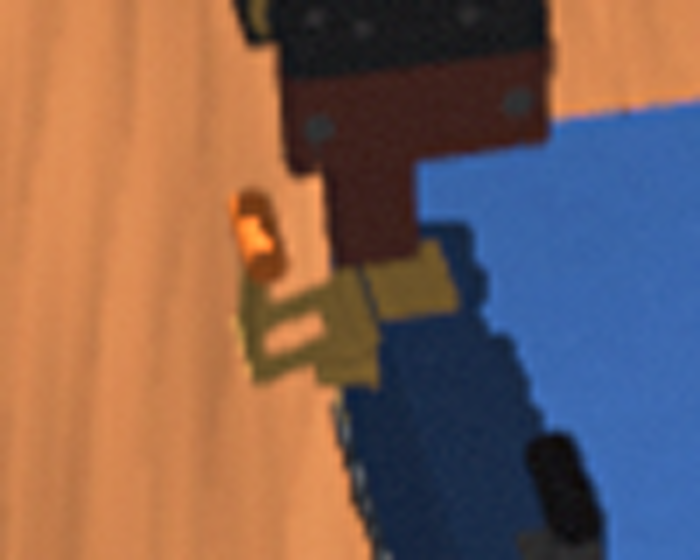

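View pics/top5.png

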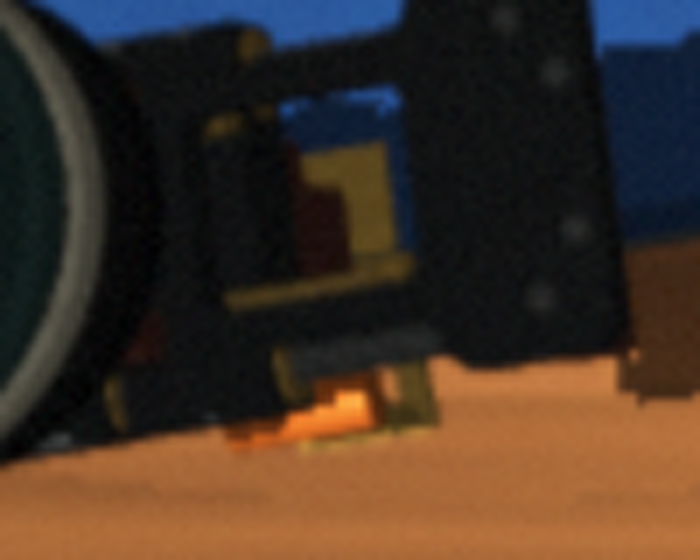

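The roll sits at chest (-93, 65, 129) mm, so the hasp is at about 1.37 rad. I'll push the roll the rest of the way from the front with closed fingertips: up, back over it, down, then forward.

play_rows:
  delta_pos:
    - [0, 0, -0.8]
    - [0, 0, -0.5]
    - [0, 0.7, 0]
    - [0, 0.8, 0]
    - [0, 0.6, 0]
  dr:
    - [0, 0, 0]
    - [0, 0, 0]
    - [0, 0, 0]
    - [0, 0, 0]
    - [0, 0, 0]

```text
clock: 7.4
eef_pos: [0.3848, 0.2306, 0.1743]
orientation: [0.0, 0.766, -0.643, -0.0]
ft_force: [-0.2, 0.2, -0.9]
gripper_width: 0.0006
```

play_rows:
  delta_pos:
    - [0, 0, 0]
    - [0, 0, 0.6]
    - [0, 0, 0.5]
    - [0, 0, 0]
  dr:
    - [0, 0, 0]
    - [0, 0, 0]
    - [0, 0, 0]
    - [0, 0, 0]

```text
clock: 7.8
eef_pos: [0.3861, 0.2309, 0.14]
orientation: [0.001, 0.766, -0.643, -0.0]
ft_force: [0.2, -0.9, 0.7]
gripper_width: 0.0004
```

```bash
python3 - <<'E'
from h import *
goal(chest([-.074,.065,.141]))
p=vision.get_image('wrist');save(p,'w6.png')
E
```

```text
tcp [0.3861 0.2309 0.14  ] chestframe [-0.1262  0.0642  0.14  ] rows-units [-0.02 -1.74 -0.04] tiltz [-0.002 -0.001 -1.   ] yawerr(rad) -3.1412 F [ 0.2 -0.9  0.7] w 0.0004
```

View pics/w6.png

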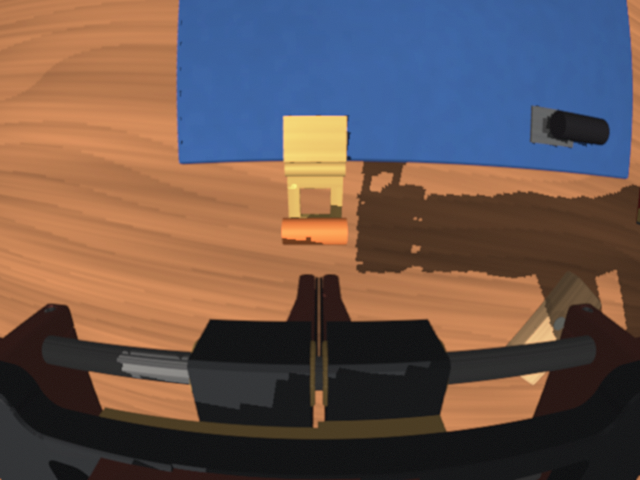

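The roll (315,231) is straight ahead of the closed fingertips (318,278). Pushing.

play_rows:
  delta_pos:
    - [0, -0.4, 0]
    - [0, -0.3, 0]
    - [0, -0.3, 0]
    - [0, -0.2, 0]
  dr:
    - [0, 0, 0]
    - [0, 0, 0]
    - [0, 0, 0]
    - [0, 0, 0]

```text
clock: 8.25
eef_pos: [0.4176, 0.2364, 0.1424]
orientation: [0.004, 0.766, -0.643, -0.003]
ft_force: [-26.3, -4.4, 43.1]
gripper_width: 0.0004
```

play_rows:
  delta_pos:
    - [0, -0.15, 0]
    - [0, -0.15, 0]
    - [0, -0.1, 0]
    - [0, 0, 0]
  dr:
    - [0, 0, 0]
    - [0, 0, 0]
    - [0, 0, 0]
    - [0, 0, 0]

```text
clock: 8.65
eef_pos: [0.437, 0.2402, 0.1466]
orientation: [-0.003, 0.766, -0.643, 0.002]
ft_force: [-10.0, -5.3, 43.4]
gripper_width: 0.0005
```

```bash
python3 - <<'E'
from h import *
goal(chest([-.074,.065,.141]))
p=vision.get_image('wrist');save(p,'w7.png')
p=vision.get_image('side');cv2.imwrite('pics/s7.png',cv2.resize(cv2.cvtColor(p['img'][125:205,218:318],cv2.COLOR_RGB2BGR),None,fx=7,fy=7))
E
```

```text
tcp [0.437  0.2402 0.1466] chestframe [-0.0744  0.0646  0.1466] rows-units [-0.01 -0.01  0.19] tiltz [ 0.007  0.002 -1.   ] yawerr(rad) -3.1407 F [-10.   -5.3  43.4] w 0.0005
```

View pics/w7.png

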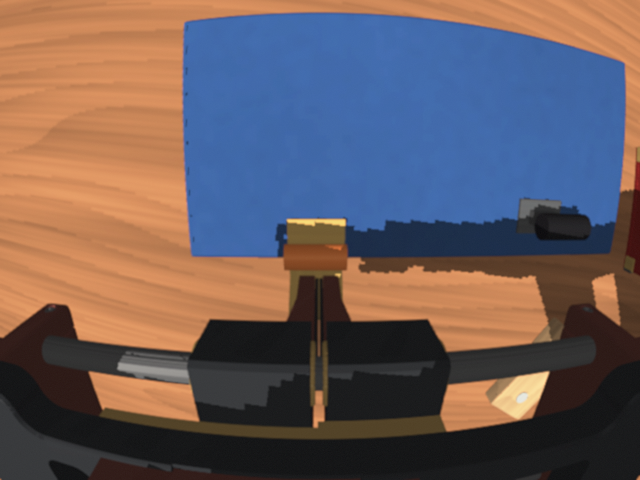

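View pics/s7.png

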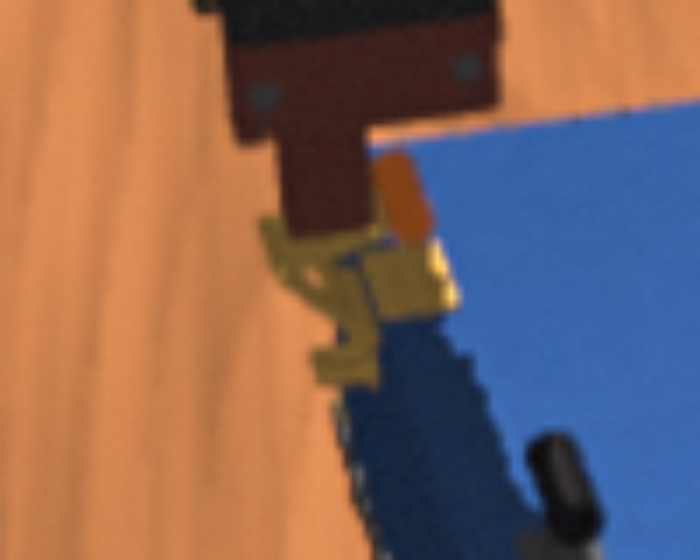

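The hasp now points up, but the fingertips rest on its tab with 43 N. Lifting straight off and measuring.

play_rows:
  delta_pos:
    - [0, 0.03, -0.4]
    - [0, 0, -0.8]
    - [0, 0, -1]
    - [0, 0, -0.5]
  dr:
    - [0, 0, 0]
    - [0, 0, 0]
    - [0, 0, 0]
    - [0, 0, 0]
  grip: 0

```text
clock: 9.15
eef_pos: [0.4353, 0.2401, 0.2256]
orientation: [-0.002, 0.766, -0.643, 0.001]
ft_force: [0.4, 0.2, -0.6]
gripper_width: 0.029
```

```bash
python3 - <<'E'
from h import *
goal(chest([-.04,-.065,.1335]))
for n in ['side','top']:
    p=vision.get_image(n);P=pts(p);I=p['img'].astype(int);r,g,b=I[...,0],I[...,1],I[...,2]
    L=(P-C)@RC
    reg=(L[...,0]>-.13)&(L[...,0]<-.03)&(L[...,1]>.03)&(L[...,1]<.1)&(L[...,2]>.06)&(L[...,2]<.16)
    o=reg&(r>90)&(r>1.7*g)&(g>1.3*b)
    q=L[o];print(n,o.sum(),np.median(q,0).round(4) if len(q) else '')
    if n=='side':cv2.imwrite('pics/s8.png',cv2.resize(cv2.cvtColor(p['img'][125:225,218:338],cv2.COLOR_RGB2BGR),None,fx=6,fy=6))
p=vision.get_image('wrist');save(p,'w8.png')
E
```

```text
tcp [0.4353 0.2401 0.2256] chestframe [-0.0762  0.0649  0.2256] rows-units [ 4.33 -1.19  3.07] tiltz [ 0.005  0.002 -1.   ] yawerr(rad) -3.1412 F [ 0.4  0.2 -0.6] w 0.029
side 53 [-0.0547  0.0586  0.1353]
top 0
```

View pics/s8.png

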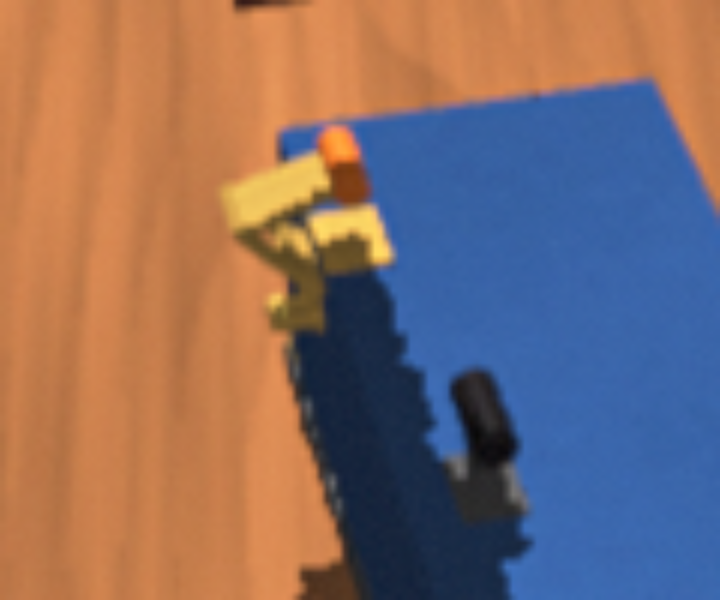

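View pics/w8.png

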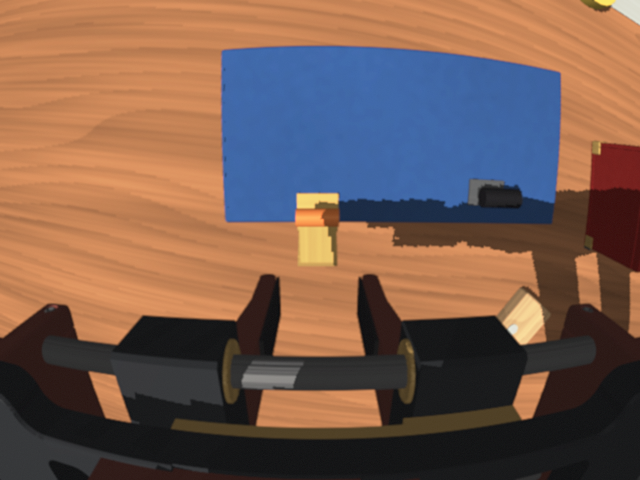

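The roll now measures (-55, –, 135 surface), so the hasp is near its 2.4 stop, pointing up. Moving to the pull.

play_rows:
  delta_pos:
    - [1, -0.4, 0]
    - [1, -0.4, 0]
    - [1, -0.39, 0]
    - [1, 0, 0]
    - [0.33, 0, 0]
  dr:
    - [0, 0, 0]
    - [0, 0, 0]
    - [0, 0, 0]
    - [0, 0, 0]
    - [0, 0, 0]

```text
clock: 9.8
eef_pos: [0.4905, 0.1152, 0.221]
orientation: [0.001, 0.765, -0.644, -0.0]
ft_force: [-0.4, -0.1, -0.2]
gripper_width: 0.0807
```

play_rows:
  delta_pos:
    - [0, 0, 0.6]
    - [0, 0, 0.6]
    - [0, 0, 0]
    - [0, 0, 0]
  dr:
    - [0, 0, 0]
    - [0, 0, 0]
    - [0, 0, 0]
    - [0, 0, 0]

```text
clock: 10.2
eef_pos: [0.4895, 0.1179, 0.1857]
orientation: [0.001, 0.766, -0.643, -0.001]
ft_force: [-0.5, -0.4, 0.4]
gripper_width: 0.0878
```

```bash
python3 - <<'E'
from h import *
e,M,s=pose();goal(chest([-.04,-.065,.1335]))
p=vision.get_image('wrist');save(p,'w9.png')
im=cv2.imread('pics/w9.png')
for X in [[-.04,-.05,.1285],[-.04,-.08,.1285],[-.04,-.065,.1355]]:
    uv=wproj(p,chest(X),e,M);print(np.round(uv,1))
    cv2.circle(im,tuple(int(round(i)) for i in uv),3,(0,255,0),1)
cv2.imwrite('pics/w9b.png',im)
E
```

```text
tcp [0.4895 0.1179 0.1857] chestframe [-0.0438 -0.0649  0.1857] rows-units [ 0.   -0.13  1.74] tiltz [-0.002  0.    -1.   ] yawerr(rad) -3.1409 F [-0.5 -0.4  0.4] w 0.0878
[294.1 260.8]
[346.3 260.8]
[320.2 265.1]
```

View pics/w9b.png

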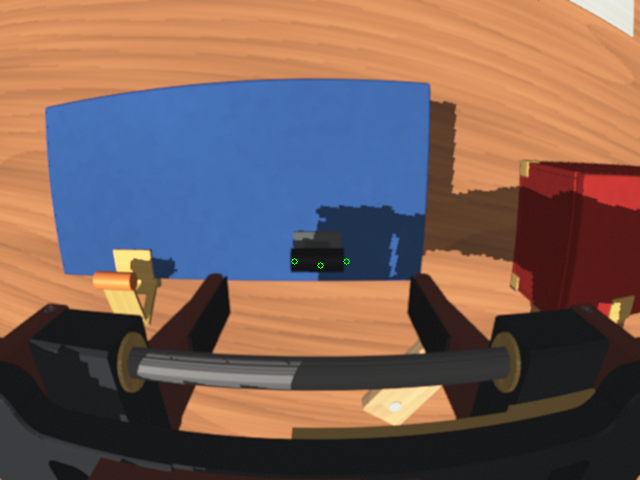

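The pull (291–344, 260) lies on the projected points. Descending and closing.

play_rows:
  delta_pos:
    - [-0.03, -0.12, 0.6]
    - [0, 0, 0.7]
    - [0, 0, 0.45]
    - [0, 0, 0]
  dr:
    - [0, 0, 0]
    - [0, 0, 0]
    - [0, 0, 0]
    - [0, 0, 0]

```text
clock: 10.65
eef_pos: [0.4927, 0.1193, 0.133]
orientation: [0.001, 0.766, -0.643, -0.001]
ft_force: [0.5, -0.1, -0.3]
gripper_width: 0.0876
```

play_rows:
  delta_pos:
    - [0, 0, 0]
    - [0, 0, 0]
    - [0, 0, 0]
    - [0, 0, 0]
    - [0, 0, 0]
  dr:
    - [0, 0, 0]
    - [0, 0, 0]
    - [0, 0, 0]
    - [0, 0, 0]
    - [0, 0, 0]
  grip: 255

```text
clock: 11.15
eef_pos: [0.4937, 0.119, 0.1341]
orientation: [-0.0, 0.766, -0.643, 0.0]
ft_force: [-0.6, 0.1, 0.4]
gripper_width: 0.0512
```

play_rows:
  delta_pos:
    - [0, 0, 0]
    - [0, 0, 0]
    - [0, 0, 0]
    - [0, 0, 0]
    - [0, 0, 0]
  dr:
    - [0, 0, 0]
    - [0, 0, 0]
    - [0, 0, 0]
    - [0, 0, 0]
    - [0, 0, 0]

```text
clock: 11.65
eef_pos: [0.4933, 0.1195, 0.1337]
orientation: [-0.0, 0.766, -0.643, -0.0]
ft_force: [-1.7, 4.6, -0.0]
gripper_width: 0.0298
```

```bash
python3 - <<'E'
from h import *
goal(chest([-.04,-.065,.1325]))
r=np.hypot(105,38);a0=np.arctan2(38,105);prev=r*np.array([np.cos(a0),np.sin(a0)])
N=28
for k in range(1,N+1):
    t=a0+1.38*k/N;c=r*np.array([np.cos(t),np.sin(t)]);d=c-prev;prev=c
    print(k,[0,round(d[0]/30,2),round(-d[1]/30,2)], (65-c[0]).round(1),(90.5+c[1]).round(1))
E
```

```text
tcp [0.4933 0.1195 0.1337] chestframe [-0.0398 -0.0639  0.1337] rows-units [0.04 0.01 0.04] tiltz [-0.     0.001 -1.   ] yawerr(rad) -3.1413 F [-1.7  4.6 -0. ] w 0.0298
1 [0, np.float64(-0.07), np.float64(-0.17)] -38.0 133.6
2 [0, np.float64(-0.07), np.float64(-0.17)] -35.8 138.6
3 [0, np.float64(-0.08), np.float64(-0.16)] -33.3 143.6
4 [0, np.float64(-0.09), np.float64(-0.16)] -30.5 148.3
5 [0, np.float64(-0.1), np.float64(-0.15)] -27.6 153.0
6 [0, np.float64(-0.11), np.float64(-0.15)] -24.4 157.5
7 [0, np.float64(-0.11), np.float64(-0.14)] -21.0 161.8
8 [0, np.float64(-0.12), np.float64(-0.14)] -17.3 165.9
9 [0, np.float64(-0.13), np.float64(-0.13)] -13.5 169.9
10 [0, np.float64(-0.13), np.float64(-0.13)] -9.5 173.7
11 [0, np.float64(-0.14), np.float64(-0.12)] -5.3 177.2
12 [0, np.float64(-0.15), np.float64(-0.11)] -1.0 180.6
13 [0, np.float64(-0.15), np.float64(-0.1)] 3.5 183.7
14 [0, np.float64(-0.16), np.float64(-0.1)] 8.2 186.6
15 [0, np.float64(-0.16), np.float64(-0.09)] 13.0 189.3
16 [0, np.float64(-0.16), np.float64(-0.08)] 17.9 191.8
17 [0, np.float64(-0.17), np.float64(-0.07)] 23.0 194.0
18 [0, np.float64(-0.17), np.float64(-0.06)] 28.1 195.9
19 [0, np.float64(-0.17), np.float64(-0.06)] 33.4 197.6
20 [0, np.float64(-0.18), np.float64(-0.05)] 38.7 199.0
21 [0, np.float64(-0.18), np.float64(-0.04)] 44.1 200.2
22 [0, np.float64(-0.18), np.float64(-0.03)] 49.5 201.1
23 [0, np.float64(-0.18), np.float64(-0.02)] 55.0 201.7
24 [0, np.float64(-0.18), np.float64(-0.01)] 60.5 202.1
25 [0, np.float64(-0.18), np.float64(-0.0)] 66.0 202.2
26 [0, np.float64(-0.18), np.float64(0.01)] 71.5 202.0
27 [0, np.float64(-0.18), np.float64(0.02)] 76.9 201.5
28 [0, np.float64(-0.18), np.float64(0.02)] 82.4 200.8
```

play_rows:
  delta_pos:
    - [0.03, -0.07, -0.17]
    - [0, -0.07, -0.17]
    - [0, -0.08, -0.16]
    - [0, -0.09, -0.16]
    - [0, -0.1, -0.15]
  dr:
    - [0, 0, 0]
    - [0, 0, 0]
    - [0, 0, 0]
    - [0, 0, 0]
    - [0, 0, 0]

```text
clock: 12.15
eef_pos: [0.5042, 0.1214, 0.1567]
orientation: [0.0, 0.765, -0.643, -0.002]
ft_force: [-0.0, 7.1, -9.6]
gripper_width: 0.0296
```

```bash
python3 - <<'E'
from h import *
goal(chest([-.0276,-.065,.158]))
p=vision.get_image('wrist');save(p,'w10.png')
E
```

```text
tcp [0.5042 0.1214 0.1567] chestframe [-0.0287 -0.064   0.1567] rows-units [ 0.03 -0.04 -0.04] tiltz [-0.004  0.002 -1.   ] yawerr(rad) -3.1415 F [-0.   7.1 -9.6] w 0.0296
```

View pics/w10.png

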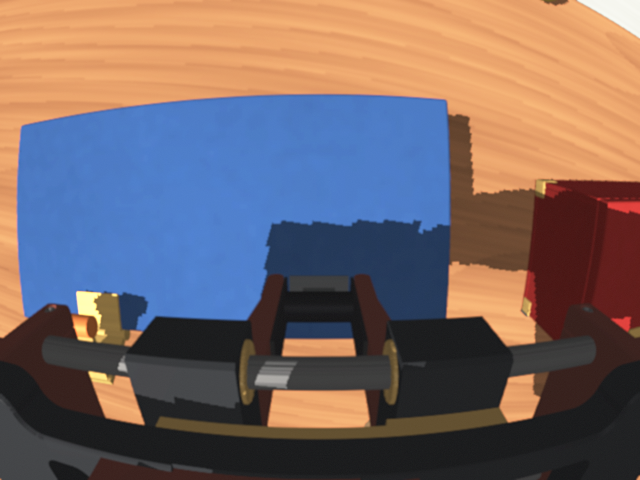

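The bar is gripped at (319,305) and the lid is tilting with small forces. Continuing.

play_rows:
  delta_pos:
    - [0, -0.11, -0.15]
    - [0, -0.11, -0.14]
    - [0, -0.12, -0.14]
    - [0, -0.13, -0.13]
    - [0, -0.13, -0.13]
  dr:
    - [0, 0, 0]
    - [0, 0, 0]
    - [0, 0, 0]
    - [0, 0, 0]
    - [0, 0, 0]

```text
clock: 12.7
eef_pos: [0.5204, 0.1242, 0.1767]
orientation: [0.002, 0.766, -0.643, -0.003]
ft_force: [-1.4, 6.1, -10.6]
gripper_width: 0.0296
```

play_rows:
  delta_pos:
    - [0, -0.14, -0.12]
    - [0, -0.15, -0.11]
    - [0, -0.15, -0.1]
    - [0, -0.16, -0.1]
    - [0, -0.16, -0.09]
  dr:
    - [0, 0, 0]
    - [0, 0, 0]
    - [0, 0, 0]
    - [0, 0, 0]
    - [0, 0, 0]

```text
clock: 13.2
eef_pos: [0.5411, 0.1278, 0.1922]
orientation: [0.003, 0.766, -0.643, -0.004]
ft_force: [-7.8, 5.8, -3.2]
gripper_width: 0.0295
```

```bash
python3 - <<'E'
from h import *
goal(chest([.013,-.065,.1943]))
p=vision.get_image('wrist');save(p,'w11.png')
p=vision.get_image('side');save(p,'s11.png')
E
```

```text
tcp [0.5411 0.1278 0.1922] chestframe [ 0.0088 -0.0639  0.1922] rows-units [ 0.04 -0.14 -0.07] tiltz [-0.011  0.001 -1.   ] yawerr(rad) -3.1411 F [-7.8  5.8 -3.2] w 0.0295
```

View pics/s11.png

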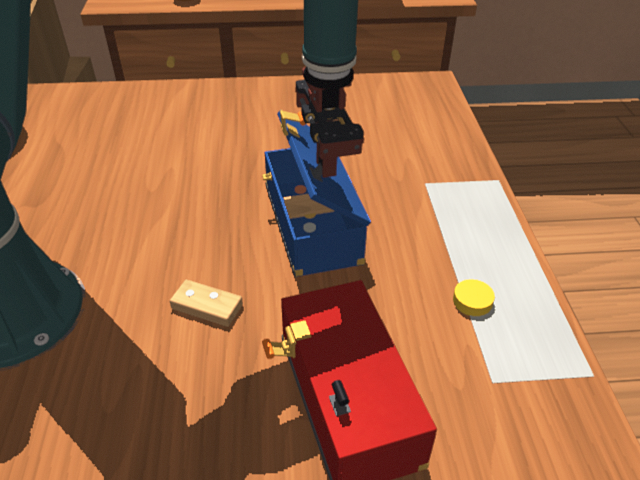

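View pics/w11.png

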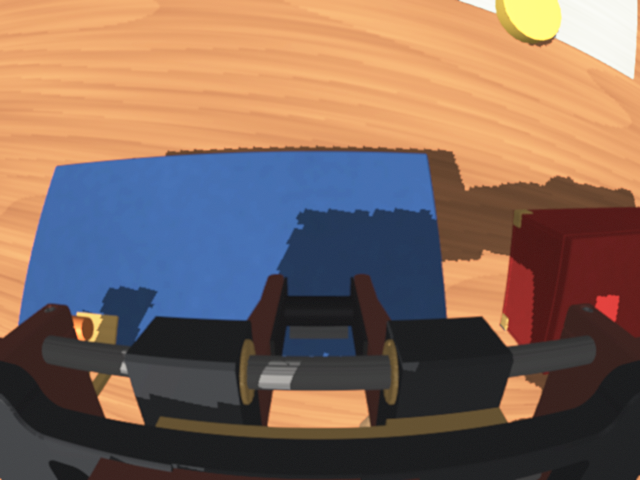

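The lid is about 40° up and the grip is holding. Continuing.

play_rows:
  delta_pos:
    - [0, -0.16, -0.08]
    - [0, -0.17, -0.07]
    - [0, -0.17, -0.06]
    - [0, -0.17, -0.06]
    - [0, -0.18, -0.05]
  dr:
    - [0, 0, 0]
    - [0, 0, 0]
    - [0, 0, 0]
    - [0, 0, 0]
    - [0, 0, 0]

```text
clock: 13.8
eef_pos: [0.5664, 0.1322, 0.2027]
orientation: [0.003, 0.766, -0.643, -0.004]
ft_force: [-9.5, 4.0, 4.6]
gripper_width: 0.0297
```

play_rows:
  delta_pos:
    - [0, -0.18, -0.04]
    - [0, -0.18, -0.03]
    - [0, -0.18, -0.02]
    - [0, -0.18, -0.01]
    - [0, -0.18, 0]
  dr:
    - [0, 0, 0]
    - [0, 0, 0]
    - [0, 0, 0]
    - [0, 0, 0]
    - [0, 0, 0]

```text
clock: 14.3
eef_pos: [0.5951, 0.1372, 0.2074]
orientation: [0.001, 0.766, -0.643, -0.002]
ft_force: [-8.1, 3.5, 10.2]
gripper_width: 0.03
```

```bash
python3 - <<'E'
from h import *
goal(chest([.066,-.065,.2072]))
p=vision.get_image('wrist');save(p,'w12.png')
E
```

```text
tcp [0.5951 0.1372 0.2074] chestframe [ 0.0636 -0.0639  0.2074] rows-units [ 0.04 -0.08  0.01] tiltz [-0.005  0.001 -1.   ] yawerr(rad) -3.1409 F [-8.1  3.5 10.2] w 0.03
```

View pics/w12.png

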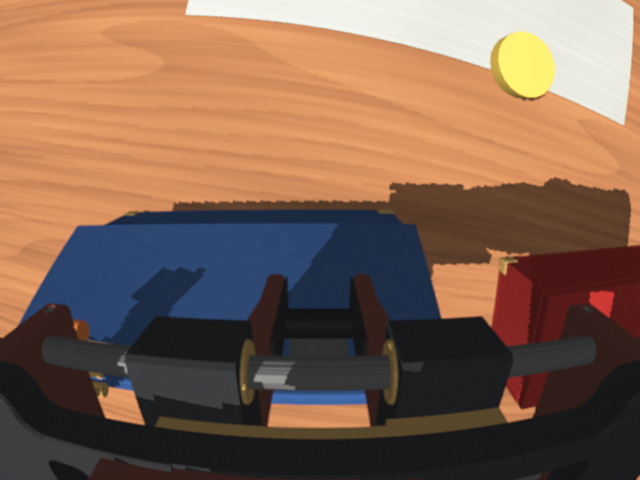

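play_rows:
  delta_pos:
    - [0, -0.18, 0.01]
    - [0, -0.18, 0.02]
    - [0, -0.18, 0.03]
    - [0, -0.04, 0]
    - [0, 0, 0]
  dr:
    - [0, 0, 0]
    - [0, 0, 0]
    - [0, 0, 0]
    - [0, 0, 0]
    - [0, 0, 0]

```text
clock: 14.85
eef_pos: [0.6146, 0.1407, 0.2066]
orientation: [-0.001, 0.766, -0.643, -0.001]
ft_force: [-3.3, 5.6, 10.4]
gripper_width: 0.0298
```

```bash
python3 - <<'E'
from h import *
goal(chest([.083,-.065,.2058]))
p=vision.get_image('side');save(p,'s13.png')
p=vision.get_image('wrist');save(p,'w13.png')
E
```

```text
tcp [0.6146 0.1407 0.2066] chestframe [ 0.0834 -0.0639  0.2066] rows-units [0.04 0.01 0.03] tiltz [ 0.     0.002 -1.   ] yawerr(rad) -3.141 F [-3.3  5.6 10.4] w 0.0298
```

View pics/s13.png

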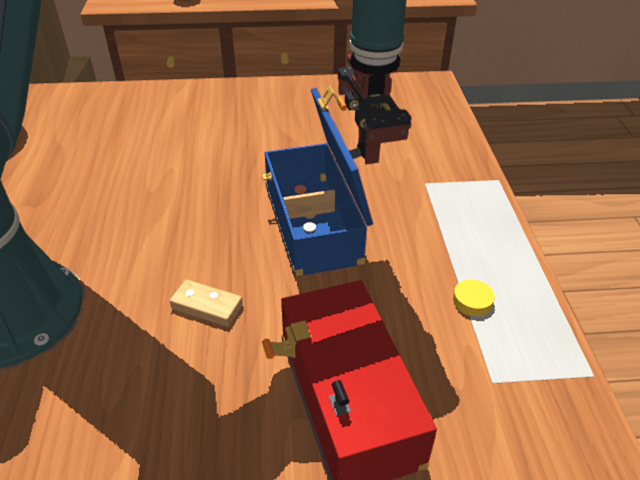

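View pics/w13.png

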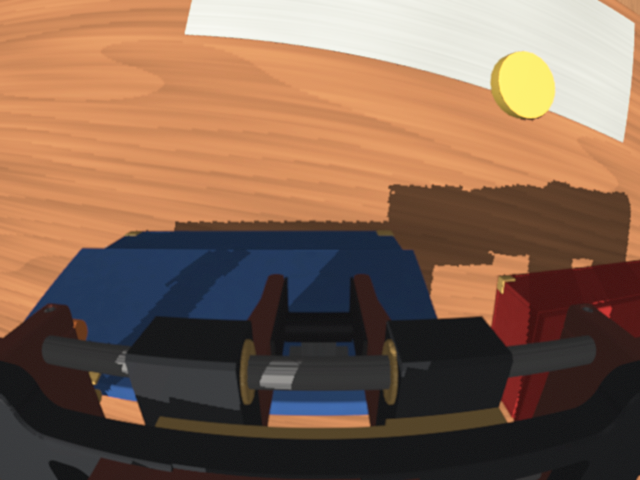

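The lid stands at about 1.38 rad with the bar still gripped. Opening, then withdrawing straight up.

play_rows:
  delta_pos:
    - [0.02, 0, 0]
    - [0, 0, 0]
    - [0, 0, 0]
    - [0, 0, 0]
    - [0, 0, 0]
  dr:
    - [0, 0, 0]
    - [0, 0, 0]
    - [0, 0, 0]
    - [0, 0, 0]
    - [0, 0, 0]
  grip: 0

```text
clock: 15.45
eef_pos: [0.6148, 0.1385, 0.2048]
orientation: [0.0, 0.766, -0.643, -0.0]
ft_force: [1.0, 0.1, 0.0]
gripper_width: 0.0659
```

play_rows:
  delta_pos:
    - [0, 0, 0]
    - [0, 0, 0]
    - [0, 0, 0]
    - [0, 0, -0.3]
    - [0, 0, -0.6]
  dr:
    - [0, 0, 0]
    - [0, 0, 0]
    - [0, 0, 0]
    - [0, 0, 0]
    - [0, 0, 0]

```text
clock: 15.95
eef_pos: [0.6138, 0.1386, 0.2314]
orientation: [0.001, 0.766, -0.643, -0.001]
ft_force: [-0.2, 0.2, 0.4]
gripper_width: 0.0879
```

play_rows:
  delta_pos:
    - [0, 0, -1]
    - [0, 0, -1]
    - [0, 0, -1]
    - [0, 0, -0.5]
    - [0, 0, 0]
  dr:
    - [0, 0, 0]
    - [0, 0, 0]
    - [0, 0, 0]
    - [0, 0, 0]
    - [0, 0, 0]

```text
clock: 16.45
eef_pos: [0.6164, 0.139, 0.3408]
orientation: [-0.002, 0.766, -0.643, 0.002]
ft_force: [0.7, 1.2, -0.6]
gripper_width: 0.0879
```

```bash
python3 - <<'E'
from h import *
goal(chest([.083,-.065,.33]))
for n in ['side','top']:
    p=vision.get_image(n);save(p,n+'14.png')
    P=pts(p);L=(P-C)@RC;I=p['img'].astype(int);r,g,b=I[...,0],I[...,1],I[...,2]
    m=(b>50)&(b>1.6*r)&(b>1.25*g)&(L[...,2]>.12)&(L[...,2]<.23)&(abs(L[...,1])<.14)&(abs(L[...,0])<.12)
    q=L[m]; print(n,m.sum())
    if len(q)>50:
        k=np.polyfit(q[:,2],q[:,0],1);print('angle from vertical',np.degrees(np.arctan(k[0])),'lid rad',np.pi/2+np.arctan(k[0]), 'zmax',q[:,2].max())
p=vision.get_image('wrist');save(p,'w14.png')
E
```

```text
tcp [0.6164 0.139  0.3408] chestframe [ 0.0848 -0.0659  0.3408] rows-units [-0.03  0.06  0.36] tiltz [ 0.006  0.001 -1.   ] yawerr(rad) -3.141 F [ 0.7  1.2 -0.6] w 0.0879
side 1364
angle from vertical -13.389866243326392 lid rad 1.3370990744472069 zmax 0.22166648151327517
top 1427
angle from vertical 40.59209477336981 lid rad 2.2792620308717813 zmax 0.22231348732970746
```

View pics/side14.png

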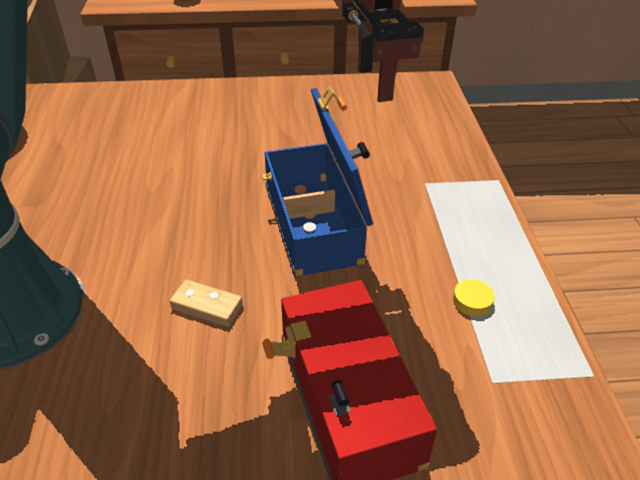

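View pics/w14.png

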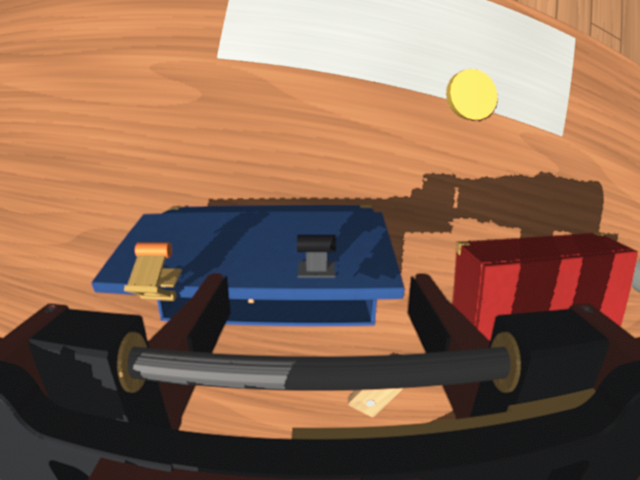

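```bash
python3 - <<'E'
from h import *
for n in ['side','top']:
    p=vision.get_image(n);L=(pts(p)-C)@RC;I=p['img'].astype(int)
    m=(I.max(-1)<60)&(abs(L[...,1]+.065)<.02)&(L[...,2]>.18)&(L[...,2]<.22)&(L[...,0]>.06)&(L[...,0]<.11)
    q=L[m];print(n,m.sum(),np.median(q,0).round(4) if len(q) else '', q.max(0) if len(q) else '')
    r,g,b=I[...,0],I[...,1],I[...,2]
    o=(r>90)&(r>1.7*g)&(g>1.3*b)&(abs(L[...,1]-.065)<.03)&(L[...,2]>.19)&(L[...,2]<.25)&(L[...,0]>0)&(L[...,0]<.13)
    q=L[o];print(' roll',o.sum(),np.median(q,0).round(4) if len(q) else '')
print(telemetry.state()['clock'])
E
```

```text
side 106 [ 0.0715 -0.0713  0.2062] [ 0.07908592 -0.04947698  0.21200896]
 roll 42 [0.0725 0.0543 0.2195]
top 225 [ 0.0716 -0.0659  0.2085] [ 0.07771888 -0.05124462  0.21238687]
 roll 55 [0.0725 0.0514 0.2198]
16.7
```

The bar measures x ≈ 72 mm, z ≈ 202–209 mm, so the lid is only at about 1.29–1.34 rad. To be safe I'll nudge it closer to the stop by pushing the underside with closed fingers.

play_rows:
  delta_pos:
    - [0, 0.8, 0]
    - [0, 1, 0]
    - [0, 1, 0]
    - [0, 0.3, 0]
    - [0, 0, 0]
  dr:
    - [0, 0, 0]
    - [0, 0, 0]
    - [0, 0, 0]
    - [0, 0, 0]
    - [0, 0, 0]
  grip: 255

```text
clock: 17.2
eef_pos: [0.5222, 0.1226, 0.3367]
orientation: [0.0, 0.766, -0.643, -0.0]
ft_force: [-0.3, 0.9, -0.6]
gripper_width: 0.0516
```

play_rows:
  delta_pos:
    - [0, 0, 0.3]
    - [0, 0, 0.5]
    - [0, 0, 0.5]
    - [0, 0, 0]
    - [0, 0, 0]
  dr:
    - [0, 0, 0]
    - [0, 0, 0]
    - [0, 0, 0]
    - [0, 0, 0]
    - [0, 0, 0]

```text
clock: 17.7
eef_pos: [0.5239, 0.1228, 0.2974]
orientation: [0.0, 0.766, -0.643, -0.0]
ft_force: [-1.1, 0.7, 0.4]
gripper_width: 0.0115
```

```bash
python3 - <<'E'
from h import *
goal(chest([-.01,-.065,.212]))
p=vision.get_image('wrist');save(p,'w15.png')
E
```

```text
tcp [0.5239 0.1228 0.2974] chestframe [-0.009  -0.066   0.2974] rows-units [-0.03  0.03  2.85] tiltz [-0.001  0.    -1.   ] yawerr(rad) -3.1411 F [-1.1  0.7  0.4] w 0.0115
```

View pics/w15.png

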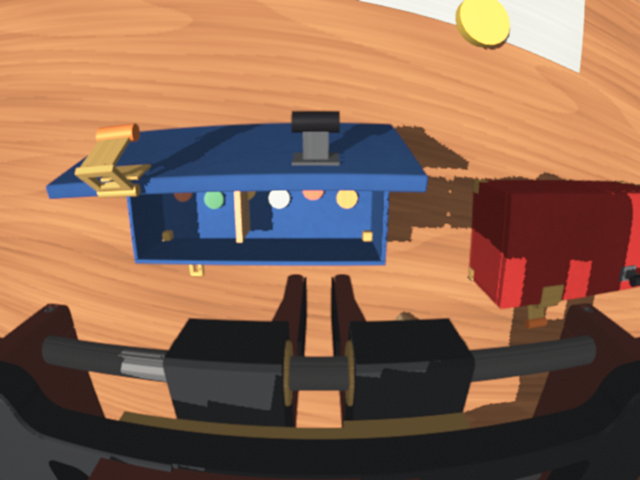

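The lid edge (row ~185) is well ahead of the fingertips (row ~280), with clear space below them. Descending and pushing gently.

play_rows:
  delta_pos:
    - [0, 0, 0.8]
    - [0, 0, 1]
    - [0, 0, 1]
    - [0, 0, 0]
    - [0, -0.5, 0]
  dr:
    - [0, 0, 0]
    - [0, 0, 0]
    - [0, 0, 0]
    - [0, 0, 0]
    - [0, 0, 0]

```text
clock: 18.25
eef_pos: [0.5368, 0.1252, 0.2145]
orientation: [0.001, 0.766, -0.643, -0.001]
ft_force: [0.8, 0.0, 0.3]
gripper_width: 0.0005
```

play_rows:
  delta_pos:
    - [0, -0.4, 0]
    - [0, -0.2, 0]
    - [0, -0.15, 0]
    - [0, -0.1, 0]
    - [0, 0, 0]
  dr:
    - [0, 0, 0]
    - [0, 0, 0]
    - [0, 0, 0]
    - [0, 0, 0]
    - [0, 0, 0]

```text
clock: 18.75
eef_pos: [0.5634, 0.1297, 0.2143]
orientation: [-0.0, 0.766, -0.643, 0.0]
ft_force: [-1.7, -1.8, 1.4]
gripper_width: 0.0005
```

```bash
cat > m.py <<'E'
from h import *
goal(chest([.035,-.065,.212]))
for n in ['side','top']:
    p=vision.get_image(n);L=(pts(p)-C)@RC;I=p['img'].astype(int)
    m=(I.max(-1)<60)&(abs(L[...,1]+.065)<.02)&(L[...,2]>.18)&(L[...,2]<.22)&(L[...,0]>.06)&(L[...,0]<.11)
    q=L[m];print(n,m.sum(),np.median(q,0).round(4) if len(q) else '', q.max(0) if len(q) else '')
    r,g,b=I[...,0],I[...,1],I[...,2]
    o=(r>90)&(r>1.7*g)&(g>1.3*b)&(abs(L[...,1]-.065)<.03)&(L[...,2]>.19)&(L[...,2]<.25)&(L[...,0]>0)&(L[...,0]<.13)
    q=L[o];print(' roll',o.sum(),np.median(q,0).round(4) if len(q) else '')
E
python3 m.py
```

```text
tcp [0.5634 0.1297 0.2143] chestframe [ 0.031  -0.0659  0.2143] rows-units [-0.03 -0.13  0.08] tiltz [ 0.  0. -1.] yawerr(rad) -3.1411 F [-1.7 -1.8  1.4] w 0.0005
side 106 [ 0.0813 -0.0712  0.2056] [ 0.08929016 -0.04634358  0.21117139]
 roll 0 
top 0  
 roll 0
```

The bar moved from x = 72 to 81 mm, so the lid is at about 1.37 rad. Backing off and up, clear of everything.

play_rows:
  delta_pos:
    - [0, 0.5, 0]
    - [0, 0.8, 0]
    - [0, 0, -0.8]
    - [0, 0, -1]
    - [0, 0, -1]
  dr:
    - [0, 0, 0]
    - [0, 0, 0]
    - [0, 0, 0]
    - [0, 0, 0]
    - [0, 0, 0]

```text
clock: 19.35
eef_pos: [0.5246, 0.123, 0.2989]
orientation: [-0.0, 0.766, -0.643, 0.0]
ft_force: [1.2, 0.1, 0.1]
gripper_width: 0.0002
```

play_rows:
  delta_pos:
    - [0, 0.5, -1]
    - [0, 0.5, -1]
    - [0, 0.5, 0]
    - [0, 0, 0]
    - [0, 0, 0]
  dr:
    - [0, 0, 0]
    - [0, 0, 0]
    - [0, 0, 0]
    - [0, 0, 0]
    - [0, 0, 0]

```text
clock: 19.85
eef_pos: [0.48, 0.1152, 0.3571]
orientation: [0.0, 0.766, -0.643, -0.0]
ft_force: [0.1, 0.3, 0.2]
gripper_width: 0.0004
```

```bash
python3 m.py; python3 - <<'E'
from h import *
p=vision.get_image('side');save(p,'s16.png')
E
```

```text
tcp [0.48   0.1152 0.3571] chestframe [-0.0536 -0.0659  0.3571] rows-units [-0.03 -2.96  4.84] tiltz [-0.001  0.    -1.   ] yawerr(rad) -3.1412 F [0.1 0.3 0.2] w 0.0004
side 108 [ 0.0815 -0.0711  0.2047] [ 0.08978862 -0.05105463  0.21019835]
 roll 56 [0.0826 0.0549 0.2182]
top 212 [ 0.0815 -0.0667  0.2074] [ 0.08754094 -0.05118287  0.21086066]
 roll 0
```

View pics/s16.png

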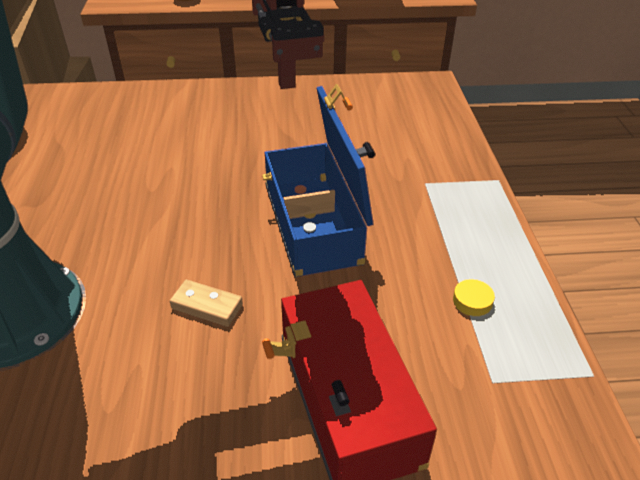

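The lid stands nearly upright and stays there, with the bar at x = 81.5 mm in both views. The hasp is still flipped, the red chest is shut, and the gripper is clear. Handing in.

```bash
python3 -c "
from cell import ticket
print(ticket.hand_in())"
```

```text
the job is handed in; nothing more can be done
None
```

The blue chest is open and handed in at about 20 s of the 43 s allowed. The hasp was flipped up past level to roughly its 2.4 rad stop before I raised the lid.

**What went off plan:**
- **Hasp:** I put a sideways shift in the wrong axis for three rows and corrected it. Later the roll slipped out of the fingers at about 1.37 rad, so I pushed it the rest of the way with closed fingertips. During that push the wrist force read about 43 N upward, with the fingertips on the hasp's tab. That is well under the 120 N wrist limit. The 40 N limit is for the arm and gripper body, and I assumed the fingertips don't count toward it.
- **Lid:** I raised it by the black pull and let go. It measured only about 1.29–1.34 rad, short of the roughly 1.38 I expected from the gripper's position, because the bar had shifted in the grip. I closed the fingers and nudged the lid's underside a little further.

**Last checks:**
- **Lid:** it stands at about 1.37 rad. The pull was at x ≈ 81.5 mm in both the side and top views and stayed there after I backed off.
- **Hasp:** it is still flipped up in the side picture. The last measurement found its roll only in the side view, not the top one.
- **Red chest:** it looks shut in the last picture, and I never went near it.
- **Gripper:** it is clear of everything, with wrist force near zero.

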